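Screw the lid onto the pot on the bench mixer

TASK

Pick up the grey lid with the bar grip and close the white pot on the bench mixer with it: set it on the neck, turn it gently backward (anticlockwise from above) until it drops into the thread start, then screw it forward (clockwise) fully home and let go. Do not force it (the pot must not twist in its cup or be pressed hard), and leave everything else on the bench where it is.

Things in the scene. Friction and masses are not known exactly. Their poses are not given: they have to be found in the camera images.
- lid: the loose lid, plain grey plastic, 60 to 105 g, lying skirt down: a round cap 65 mm across and 24.5 mm high with a grip bar standing across its top. The bar is 46 mm long (along the lid's x), 16 mm thick (along y) and reaches from 24.5 to 54.5 mm above the origin. Origin: centre of the skirt's lower edge, z up. Inside the 60 mm skirt bore, four round lugs (5 mm thick, 6 mm long) point inward, one every quarter turn, 4 mm above the lower edge
- lid_grip (a point): middle of the lid's grip bar, 40 mm above the lid's origin; axes as the lid's
- lid_lugs (a point): centre of the ring of four lugs inside the lid, 4 mm above the lid's origin; axes as the lid's
- pot_mouth (a point): centre of the rim of the white pot's open neck (41 mm across, tapered to 33 mm at the rim; 54 mm over the threads), z up. Height of the lid's origin relative to this point: -3 mm when its lugs lie on top of the stops of the threads, -6.5 mm when on the threads, -15 mm once dropped into the thread starts, -20.2 mm when fully home
- pot_threads (a point): on the neck's axis at the top of the threads, 5 mm under the rim. Four thread starts, one every quarter turn, are gaps that let a lug drop in over 14 degrees of turn; where round the neck they lie differs each time and is not told by the axes. A lid on the threads can not turn forward past the stops on top, only backward, at most 80 degrees, until it drops in
- pot_neck (a point): on the neck's axis, 20 mm under the rim. From the top of a stop a lid turned backward first drops 3.5 mm onto the threads, then 9 mm into the starts; up to 14 degrees after that drop it meets a stop. It has to be let or pushed all the way down there; then it screws forward 50 to 70 degrees, sinking 5 mm, to a hard stop: fully home
- cup (a joint): how far the pot with its cup is pressed down into the mixer, m: 0 at rest, at most 0.012. The cup is sprung: it starts to give at about 2.4 N of press and then yields 1 mm per 1.2 N, bottoming at about 17 N; then it is rigid
- pot (a joint): how far the pot has been twisted round in its cup, rad (anticlockwise positive), 0 at the start; the pot slips round only when twisted hard (about 0.6 N m), and stays where it slips to
- mixer: the bench mixer, fixed: a white housing 150 x 150 mm and 50 mm high with a round black rubber collar (92 mm across, up to 76 mm) that holds the pot; origin at the centre of its underside, on the pot's axis; the pot's rim stands about 153 mm above the bench, its shoulder 74 mm across and 126 mm above the bench
- flat_lid: bystander: a flat grey disc lid without grip, 82 mm across, 16 mm high, origin under its centre
- meter: bystander: hand-held multimeter, red and black, 160 x 78 x 37 mm, lying; origin under its centre, x along its length
- parts_box: bystander: open clear component box, 110 x 170 x 40 mm (x, y, z), origin under its centre
- driver: bystander: a screwdriver lying along its x, about 0.2 m long, handle to -x
- sample_jar: bystander: small closed jar 52 mm across, 75 mm high, origin under its centre
- small_box: bystander: white and red carton, 75 x 60 x 45 mm, origin under its centre
- beaker: bystander: glass beaker 66 mm across, 85 mm high, origin under its centre
Mind the look-alikes: they are no part of the job. What is shaped like the lid but brown, green or orange is not meant.

How it is judged:
By the outcome, as a careful person would: the job done as asked, in the order asked, and still so for the second after the job is handed in, with the robot touching nothing.
It also fails if it takes over 69 s, if anything falls off the work surface, if the arm or the gripper's body presses on something with over 40 N, if the wrist force passes 120 N, or if a joint passes its speed limit or range.

ROBOT

A 6-joint arm with a two-finger parallel gripper is mounted at the origin on the work surface. World frame = base frame: x ahead of the robot, y to its left, z up, the work surface at z = 0. Lengths are in mm, angles in rad, forces in N, time in s.
With the tool pointing down it reaches from about 300 to 875 mm from the base axis. Payload 4.2 kg.
Tool frame: the origin (TCP) lies on the centre line of the jaws, within the pads' length; the fingertips stand bot.nose_length ahead of it and the grasp point (between the pads) lies 6 mm ahead of it (bot.nose_length is the distance from the TCP to the fingertips, in mm); x points along the fingers, z is the direction in which the jaws open and shut, and the axes are right-handed (so a half turn about x gives the same grasp; the last joint's range is limited). The gripper opens to 85 mm and grips with 20 to 120 N. Pads are 22 mm wide; open, the fingers measure 114 mm over their backs; the gripper's body (76 mm by 85 mm) begins 54 mm behind the grasp point. The pads swing forward as they close: fully open they stand 13 mm farther back than shut.
Start: joints at [-1.362, 0.32, 1.565, -0, 1.257, -0.02], TCP at [130.417, -560.029, 235.238] pointing down, gripper open.
Joint ranges: [-3.11, 3.11], [-0.84, 2.01], [0.21, 2.61], [-1.34, 4.49], [0.05, 2.63], [-2.56, 2.56]. Speed limits (rad/s): [2.57, 2.57, 3.14, 3.14, 3.14, 3.14].

INTERFACE

Orientations are given as a unit quaternion [w, x, y, z].
In Python, from workcell import bot gives the robot as it stands.
- The arm moves only by the shell command python3 -m inch 'ROWS' [FORCE]. ROWS is JSON, one flat list of numbers, 5 for each row, row after row: the shift along the tool's x, y, z in cm, then the turn about the tool's x in degrees, then the opening, from 0 (shut) to 1 (fully open). A call has exactly 8 rows; each row shifts and turns the commanded pose from where the row before left it, along the tool's axes as they then stand; what a row does not reach is not made up. A row lasts 1/10 s, in which the tool goes at most 50 mm and 8.59 degrees, less where a joint would pass 70% of its speed; a pose out of reach is approached as far as the arm can. A call with a gripper value outside its range is refused whole. The fingers move at their own pace and stop on an object; FORCE is the grip in N (left out, the last holds). Time passes only in rows, so rows that do not move let the fingers close, or fill a call up. It gives the time, the measured TCP pose, the force and the opening at its end, in the units of the state.
- bot.get_state(): the state, without advancing time (a new reading comes with each control period).
- bot.grab_frame(name): name is "scene" or "top" or "wrist"; returns the picture (400x640x3 uint8, red, green, blue); there is no depth.
- bot.calibration(name): a dict with "camera_matrix" (3x3 intrinsics, pixels), "R" (3x3) and "t" (3): a world point X has camera coordinates R X + t; the wrist camera has in their place "T_tool_cam" (4x4, takes a point from camera to tool coordinates, whose origin is the TCP and whose axes are the tool frame's). Camera axes: x right, y down, z forward; pixel columns grow to the right and rows downward; lengths in mm; the calibration is good to about 2 mm. A picture is of the moment at which its call begins: read the wrist's pose just before it. calibration takes no time and is no camera call.
- bot.sign_off(): hands the job in, once; it reports no verdict.
Trained networks look in the newest picture that a camera, given by its name, has taken for a name from the list of things; names that differ only in an ending like _2 or _b are one class to them, and where a whole thing is asked for, a point or a joint stands for the part that bears it (a point fixed in the world has none). Each returns a list of dicts, best first, with "conf" (0 to 1); they miss things now and then, are a little off and sometimes report something else, mostly with a low value. They report only what shows in the picture. A call takes as long as a camera call. They do not tell look-alikes from the thing itself.
- bot.masks_of(camera, name): "pixels" (400x640 bool, what is visible of it) and "rect" ([left, top, width, height] in pixels, round what is visible of it).
- bot.landmark_of(camera, name): "xy" ([column, row] in pixels: a listed point, or the origin of a listed thing).
The state is a dict: "time": time; "qpos": joint angles; "dq": joint speeds; "joint_efforts": joint torques, N m; "tool_pos": TCP position; "orientation": TCP orientation; "contact_force": force on the tool from outside, world axes, zero at the start; "torque": the same for the moment, N m; "grip_width": opening from 0.0 (shut) to 1.0 (fully open).
Only numpy, scipy, OpenCV 4.12 (cv2) and the standard library are available. Lean on these libraries where they do the work, as an engineer would, in place of code of your own. Each camera call takes 0.05 s, during which the arm holds its last target.

## Working session

There is one attempt and no reset: what is moved stays moved. The work goes in short steps, Python scripts to look and compute and a shell command to move; the robot and the scene stay as the last step left them, time stands still between calls to the robot, and variables do not carry over. Pictures are saved under pics/ and viewed, and the job is handed in when it is done.

```bash
ls; mkdir -p pics
cat > h.py <<'E'
import numpy as np, cv2
from workcell import bot
def save(cam,name):
    im=bot.grab_frame(cam); cv2.imwrite('pics/'+name,im[:,:,::-1]); return im
def R_of(q):
    w,x,y,z=q
    return np.array([[1-2*(y*y+z*z),2*(x*y-z*w),2*(x*z+y*w)],[2*(x*y+z*w),1-2*(x*x+z*z),2*(y*z-x*w)],[2*(x*z-y*w),2*(y*z+x*w),1-2*(x*x+y*y)]])
def ray(cam,uv,st=None):
    c=bot.calibration(cam); K=np.array(c['camera_matrix'])
    d=np.linalg.inv(K)@np.array([uv[0],uv[1],1.])
    if cam=='wrist':
        T=np.array(c['T_tool_cam']); R=R_of(st['orientation']); 
        o=R@T[:3,3]+np.array(st['tool_pos']); return o,R@T[:3,:3]@d
    R=np.array(c['R']);t=np.array(c['t']); return -R.T@t,R.T@d
def at_z(cam,uv,z,st=None):
    o,d=ray(cam,uv,st); return o+d*(z-o[2])/d[2]
def proj(cam,X,st=None):
    c=bot.calibration(cam); K=np.array(c['camera_matrix']); X=np.array(X,float)
    if cam=='wrist':
        T=np.array(c['T_tool_cam']); R=R_of(st['orientation']); p=R.T@(X-np.array(st['tool_pos'])); p=T[:3,:3].T@(p-T[:3,3])
    else: p=np.array(c['R'])@X+np.array(c['t'])
    p=K@p; return p[:2]/p[2]
E
python3 - <<'E'
from h import *
s=bot.get_state(); print(s, bot.nose_length); print(R_of(s['orientation']).round(3))
for c in ['scene','top','wrist']:
    save(c,c+'0.png')
    for n in ['lid','lid_grip','pot_mouth','mixer']:
        print(c,n,[(np.round(l['xy'],1),round(l['conf'],2)) for l in bot.landmark_of(c,n)])
print(bot.get_state()['time'])
E
```

```text
pics
{'time': 0.0, 'qpos': array([-1.36195286e+00,  3.20306666e-01,  1.56570139e+00,  2.10896105e-05,
        1.25741734e+00, -2.00123694e-02]), 'dq': array([-1.40398552e-03, -8.88716137e-04,  9.22560199e-05,  8.39254608e-04,
       -9.16679778e-04,  6.07789279e-04]), 'joint_efforts': array([ 2.84182097e-03, -4.15520740e+01, -2.34161943e+01,  1.89831035e-04,
        8.10036727e-03, -7.44944884e-06]), 'tool_pos': array([ 130.34561274, -559.53232312,  234.36510587]), 'orientation': array([ 0.55332283,  0.44006099,  0.55431247, -0.43922416]), 'contact_force': array([-0.09539111, -0.51132153,  0.44210891]), 'torque': array([-0.03481518, -0.00910287,  0.01562891]), 'grip_width': 0.9989634008064298} 25.0
[[-0.     0.974  0.227]
 [ 0.002  0.227 -0.974]
 [-1.     0.    -0.002]]
scene lid [(array([294.3, 258.6]), 0.81), (array([268.1, 288.2]), 0.7), (array([287.7, 226.4]), 0.63)]
scene lid_grip [(array([285.5, 217.4]), 0.86), (array([184.8, 261.1]), 0.85), (array([293.7, 244.7]), 0.64), (array([261.2, 279. ]), 0.63), (array([224.5, 250. ]), 0.31)]
scene pot_mouth [(array([365.4, 164.3]), 0.95)]
scene mixer [(array([362.5, 209.7]), 0.71), (array([368.4, 169.8]), 0.55)]
top lid [(array([379.1, 224.8]), 0.98), (array([338.1, 221.8]), 0.71), (array([314.4, 243.5]), 0.7), (array([396.7, 287.1]), 0.61)]
top lid_grip [(array([402.6, 291. ]), 0.97), (array([317.1, 246.1]), 0.84), (array([379.2, 224.7]), 0.74), (array([341.4, 221.1]), 0.64)]
top pot_mouth [(array([256.4, 192.6]), 0.59)]
top mixer [(array([263.9, 201.7]), 0.93)]
wrist lid []
wrist lid_grip []
wrist pot_mouth []
wrist mixer []
0.75
```

View pics/top0.png

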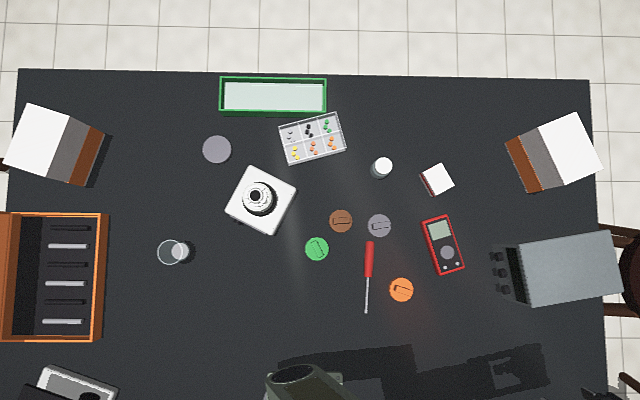

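View pics/scene0.png

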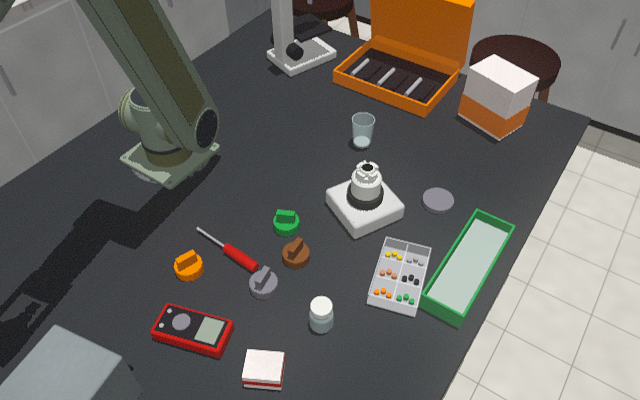

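Run:
```python
from h import *
im=cv2.imread('pics/top0.png'); cv2.imwrite('pics/topc.png',cv2.resize(im[140:340,200:460],None,fx=3,fy=3,interpolation=cv2.INTER_CUBIC))
im=cv2.imread('pics/scene0.png'); cv2.imwrite('pics/scenec.png',cv2.resize(im[140:320,160:420],None,fx=3,fy=3,interpolation=cv2.INTER_CUBIC))
for uv in [(379.1,224.8),(402.6,291),(317.1,246.1),(341.4,221.1)]: print('top',uv,at_z('top',uv,40).round(1))
for uv in [(285.5,217.4),(184.8,261.1),(293.7,244.7),(261.2,279.)]: print('scene',uv,at_z('scene',uv,40).round(1))
print(at_z('top',(256.4,192.6),153).round(1),at_z('scene',(365.4,164.3),153).round(1),at_z('top',(263.9,201.7),0).round(1))
```

```text
top (379.1, 224.8) [ 505.  -200.3   40. ]
top (402.6, 291) [ 325.7 -263.5   40. ]
top (317.1, 246.1) [444.9 -29.4  40. ]
top (341.4, 221.1) [514.1 -95.8  40. ]
scene (285.5, 217.4) [441.5 -33.3  40. ]
scene (184.8, 261.1) [ 328.9 -270.3   40. ]
scene (293.7, 244.7) [508.7 -90.7  40. ]
scene (261.2, 279.0) [ 505.7 -209.9   40. ]
[577.  125.1 153. ] [562.8 134.1 153. ] [569.  123.2   0. ]
```

View crops.

View pics/topc.png

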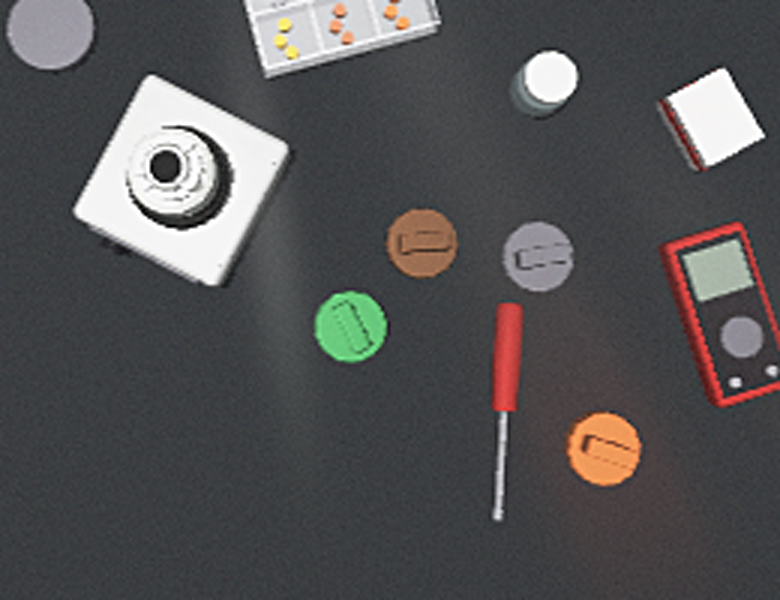

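View pics/scenec.png

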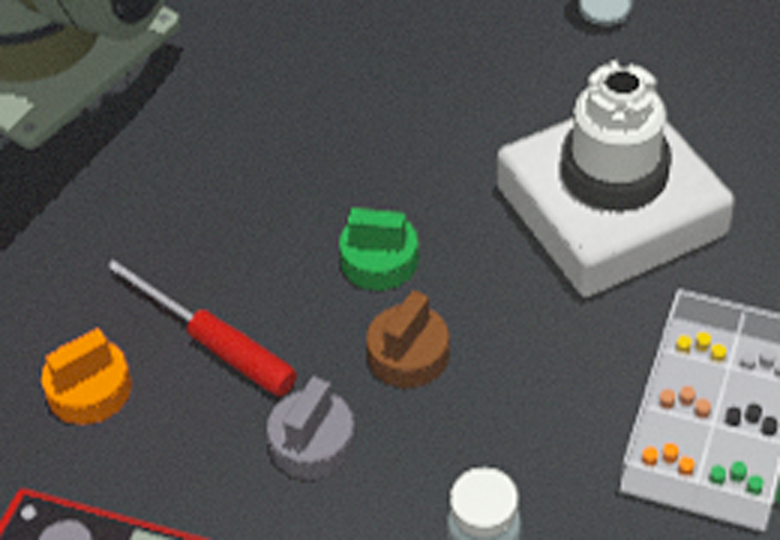

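Candidates: the grey lid at top (379,225) / scene (263,281). Not meant are brown (341,221), green (317,249) and orange (401,290), and the flat grey disc at (217,149). The crop shows the grey one with the bar grip at (379,225), so I choose that one.

```bash
python3 -m inch '[0,4.2,-2.5,0,1, 0,4.2,-2.5,0,1, 0,4.2,-2.5,0,1, 0,4.2,-2.5,0,1, 0,4.2,-2.5,0,1, 0,4.2,-2.5,0,1, 0,4.2,-2.5,0,1, 0,4.2,-2.5,0,1]'
python3 - <<'E'
from h import *
a=at_z('scene',(261,286.7),54.5);b=at_z('scene',(269.3,269),54.5);print(a,b,np.degrees(np.arctan2(*(b-a)[1::-1])))
E
```

```text
time: 1.55
tool_pos: [413.5, -287.5, 235.5]
orientation: [0.554, 0.44, 0.553, -0.44]
contact_force: [1.1, -0.6, 0.9]
grip_width: 1.0
[ 525.06103705 -232.86583743   54.5       ] [ 511.13020268 -185.65320886   54.5       ] 106.43953002431981
```

```bash
python3 -m inch '[0,3.6,-2.05,0,1, 0,3.6,-2.05,0,1, 0,3.6,-2.05,0,1, 0,0,0,-8.5,1, 0,0,0,-8.5,1, 0,0,0,-8.5,1, 0,0,0,-8.5,1, 0,0,0,-8.5,1]'; python3 -m inch '[0,0,0,-8.5,1, 0,0,0,-8.5,1, 0,0,0,-8.5,1, 0,0,0,-8.5,1, 0,0,0,-8.5,1, 0,0,0,-8,1, 0,0,0,0,1, 0,0,0,0,1]';python3 - <<'E'
from h import *
s=bot.get_state(); print(s['qpos'].round(3),s['contact_force'].round(2),s['tool_pos'].round(1)); print(R_of(s['orientation']).round(3))
save('wrist','w1.png')
for n in ['lid','lid_grip']:
    for l in bot.landmark_of('wrist',n): print(n,np.round(l['xy'],1),round(l['conf'],2), at_z('wrist',l['xy'],40 if 'g' in n else 0,s).round(1))
E
```

```text
time: 2.35
tool_pos: [503.6, -204.5, 235.2]
orientation: [0.676, 0.207, 0.676, -0.207]
contact_force: [0.3, -0.4, -0.0]
grip_width: 1.005
time: 3.15
tool_pos: [503.5, -204.7, 235.3]
orientation: [0.7, -0.098, 0.7, 0.098]
contact_force: [-0.3, 0.6, 0.4]
grip_width: 0.995
[-0.407  0.27   1.636 -0.     1.235 -0.685] [-0.3   0.59  0.41] [ 503.5 -204.7  235.3]
[[ 0.    -0.275  0.962]
 [-0.     0.962  0.275]
 [-1.    -0.     0.   ]]
lid [302.    4.3] 0.64 [433.5 -27.4   0. ]
lid [322.6 174.2] 0.63 [ 508.8 -205.     0. ]
lid [178.5 180. ] 0.63 [ 327.5 -264.9    0. ]
lid [355.2  91.5] 0.61 [518.1 -96.7   0. ]
lid_grip [162.2 187. ] 0.88 [ 326.2 -263.9   40. ]
lid_grip [355.6  93.2] 0.82 [ 515.  -101.3   40. ]
lid_grip [432.9 205.9] 0.72 [ 645.8 -197.4   40. ]
lid_grip [323.5 179.5] 0.69 [ 508.5 -202.3   40. ]
```

View pics/w1.png

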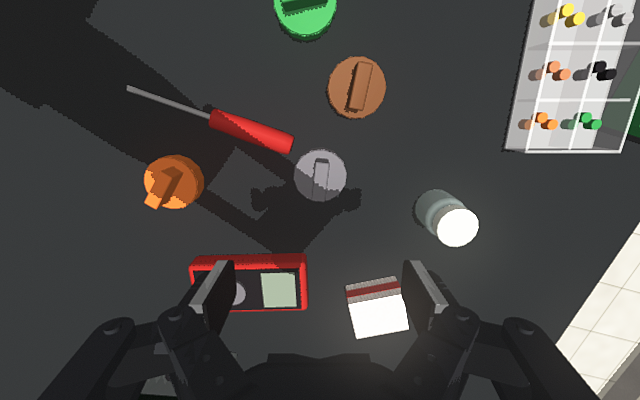

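The grey lid is at wrist (321,174), with its bar nearly vertical in the picture. I'll zoom in and measure the bar's direction.

Run:
```python
from h import *
im=cv2.imread('pics/w1.png'); cv2.imwrite('pics/w1c.png',cv2.resize(im[140:210,280:360],None,fx=8,fy=8,interpolation=cv2.INTER_CUBIC))
print(bot.calibration('wrist'))
s=bot.get_state()
for l in bot.masks_of('wrist','lid'): print(l['conf'],l['rect'],l['pixels'].sum())
```

```text
{'camera_matrix': array([[289.87716617,   0.        , 318.23401947],
       [  0.        , 289.87716617, 203.77828242],
       [  0.        ,   0.        ,   1.        ]]), 'T_tool_cam': array([[ 6.03771452e-04, -3.19016090e-01,  9.47749107e-01,
        -1.38476881e+02],
       [-3.40639221e-04, -9.47749291e-01, -3.19015934e-01,
         8.30207755e+01],
       [ 9.99999760e-01, -1.30227804e-04, -6.80893358e-04,
        -5.86924414e-01],
       [ 0.00000000e+00,  0.00000000e+00,  0.00000000e+00,
         1.00000000e+00]])}
0.95 [329.8, 57.7, 56.3, 56.8] 2761
0.88 [146.3, 152.2, 56.5, 56.7] 2610
0.84 [292.4, 148.1, 55.9, 51.6] 2297
0.57 [273.0, 0.0, 60.2, 42.6] 1959
```

View pics/w1c.png

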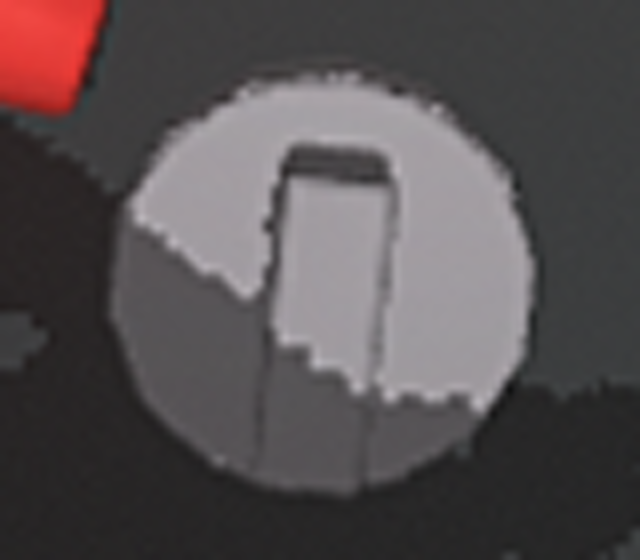

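Run:
```python
from h import *
s=bot.get_state(); R=R_of(s['orientation'])
P=lambda x,y: at_z('wrist',(280+x/8,140+y/8),54.5,s)
for n,p in dict(FL=(288,180),FR=(390,183),NL=(260,470),NR=(362,490)).items(): 
    X=P(*p); print(n,X.round(1),(R.T@(X-s['tool_pos'])).round(1))
a=P(260,470);b=P(288,180);c=P(362,490);d=P(390,183)
for u,v in((a,b),(c,d)): print(np.degrees(np.arctan2(*(v-u)[1::-1])), np.linalg.norm(v-u))
print('lid top ring centre', at_z('wrist',(280+322/8,140+285/8),20,s), ((a+b+c+d)/4))
```

```text
FL [ 493.8 -182.6   54.5] [180.7  23.9  -3.3]
FR [ 507.5 -179.1   54.5] [180.7  23.4  10.9]
NL [ 501.4 -224.3   54.5] [180.7 -18.3  -7.4]
NR [ 516.5 -223.1   54.5] [180.7 -21.3   7.3]
100.4060455252889 42.366234043413826
101.50807754400846 44.92035445113976
lid top ring centre [ 504.88204065 -203.24266076   20.        ] [ 504.79885274 -202.30101037   54.5       ]
```

```bash
python3 -m inch '[2.5,0.12,0.19,4.8,0.5, 2.5,0,0,0,0.5, 2.5,0,0,0,0.5, 2.5,0,0,0,0.5, 2.5,0,0,0,0.5, 1.0,0,0,0,0.5, 0,0,0,0,0.5, 0,0,0,0,0.5]';python3 - <<'E'
from h import *
s=bot.get_state(); R=R_of(s['orientation']); print(R.round(3))
im=save('wrist','w2.png')
for l in bot.landmark_of('wrist','lid_grip'): X=at_z('wrist',l['xy'],40,s);print(np.round(l['xy'],1),round(l['conf'],2), X.round(1),(R.T@(X-s['tool_pos'])).round(1))
E
```

```text
time: 4.15
tool_pos: [505.8, -203.3, 101.1]
orientation: [0.704, -0.07, 0.703, 0.069]
contact_force: [0.1, 0.5, 0.4]
grip_width: 0.502
[[ 0.002 -0.196  0.981]
 [-0.001  0.981  0.196]
 [-1.    -0.001  0.001]]
[366.4  70.9] 0.95 [514.4 -95.6  40. ] [ 61.  104.   29.5]
[319.1 224. ] 0.81 [ 505.7 -203.5   40. ] [61.1 -0.1 -0.2]
[ 77.4 254.7] 0.74 [ 327.8 -265.    40. ] [  60.9  -25.6 -186.7]
[314.3 207.6] 0.28 [ 499.7 -191.5   40. ] [61.1 12.8 -3.7]
```

View pics/w2.png

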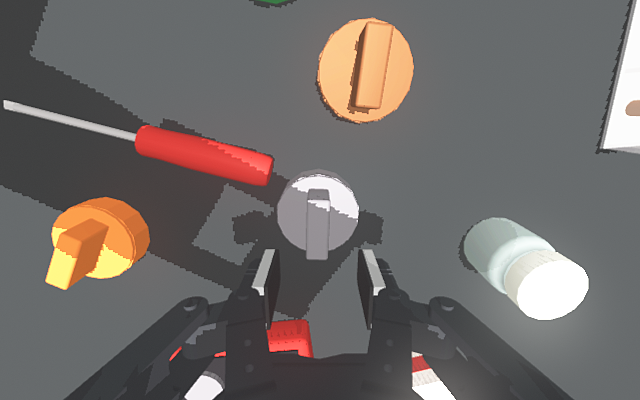

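The bar stands upright in the picture at x≈318, midway between the pads (272 and 366), so the alignment is good. I'll go down and grip.

```bash
python3 -m inch '[1.5,0,0,0,0.5, 1.5,0,0,0,0.5, 1.2,0,0,0,0.5, 0.6,0,0,0,0.5, 0,0,0,0,0, 0,0,0,0,0, 0,0,0,0,0, 0,0,0,0,0]' 60;python3 - <<'E'
from h import *
im=save('wrist','w3.png')
E
```

```text
time: 5.05
tool_pos: [505.5, -203.3, 52.8]
orientation: [0.704, -0.07, 0.703, 0.069]
contact_force: [-0.0, -0.5, 0.4]
grip_width: 0.162
```

View pics/w3.png

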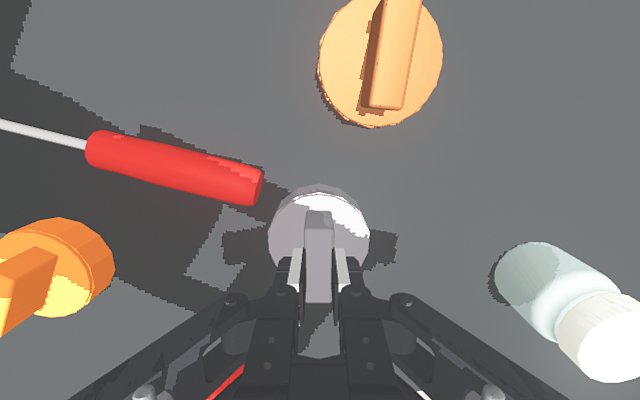

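The pads are on the bar at about (300..345, 270). Next I'll lift.

```bash
python3 -m inch '[0,0,0,0,0, -0.5,0,0,0,0, -2.5,0,0,0,0, -4,0,0,0,0, -4,0,0,0,0, -4,0,0,0,0, -3,0,0,0,0, 0,0,0,0,0]';python3 - <<'E'
from h import *
im=save('wrist','w4.png')
E
```

```text
time: 5.9
tool_pos: [507.1, -203.8, 237.2]
orientation: [0.707, -0.071, 0.701, 0.068]
contact_force: [0.5, -0.4, -0.4]
grip_width: 0.157
```

View pics/w4.png

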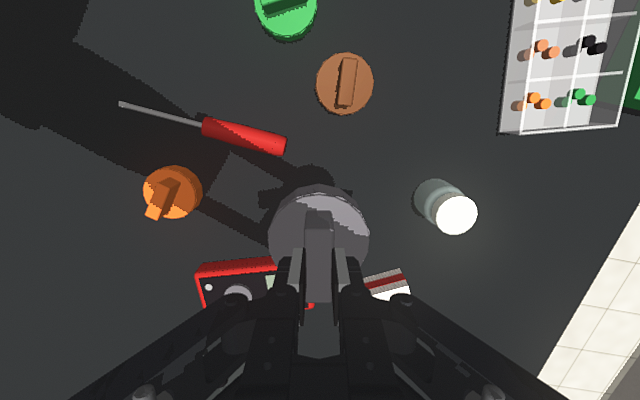

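The lid came up with the gripper. Next I'll move to a spot about 85 mm short of the pot, to look at it with the wrist camera.

```bash
python3 -m inch '[0,2,1,0,0, 0,3.5,2,0,0, 0,4,2.3,0,0, 0,4,2.3,0,0, 0,4,2.2,0,0, 0,3.5,2,0,0, 0,1.5,0.8,0,0, 0,0,0,0,0]';python3 - <<'E'
from h import *
for i in range(2):
  s=bot.get_state(); R=R_of(s['orientation']); 
  im=save('wrist','w5.png')
  for n,z in (('pot_mouth',153),('pot_threads',148),('pot_neck',133),('mixer',0)):
    for l in bot.landmark_of('wrist',n): print(n,np.round(l['xy'],1),round(l['conf'],2), at_z('wrist',l['xy'],z,s).round(1))
print(s['qpos'].round(2),s['tool_pos'].round(1),bot.get_state()['time'])
print(R.round(3))
E
```

```text
time: 6.75
tool_pos: [584.0, 44.3, 230.2]
orientation: [0.702, -0.071, 0.705, 0.071]
contact_force: [-0.7, -0.3, -1.4]
grip_width: 0.159
pot_mouth [326.7 102.5] 0.79 [571.7 129.  153. ]
pot_mouth [320.3 254.5] 0.2 [591.4  10.9 153. ]
pot_threads [326.9 100.7] 0.59 [571.7 130.3 148. ]
pot_neck [322.  101.2] 0.82 [568.4 129.6 133. ]
pot_mouth [145.8 282.2] 0.66 [447.7 -49.7 153. ]
pot_mouth [328.9  94.9] 0.61 [572.9 130.9 153. ]
pot_threads [329.5  97.3] 0.91 [573.7 129.6 148. ]
pot_neck [145.8 281.6] 0.18 [436.7 -64.8 133. ]
mixer [320.2 101.9] 0.75 [568.1 127.3   0. ]
[ 0.05  0.34  1.54 -0.    1.26 -0.14] [583.9  40.9 231.9] 7.25
[[-0.001 -0.194  0.981]
 [-0.001  0.981  0.194]
 [-1.    -0.    -0.001]]
```

View pics/w5.png

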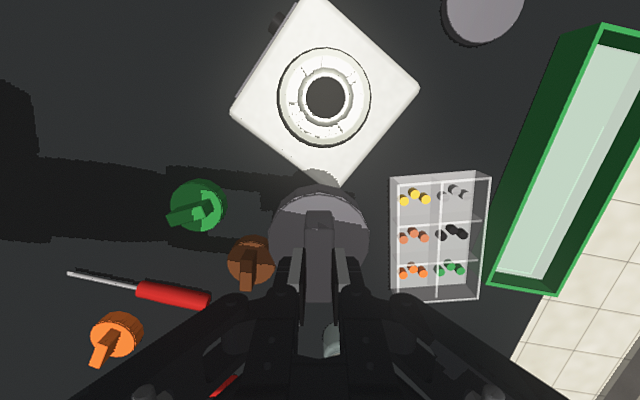

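Run:
```python
from h import *
s=bot.get_state(); print(s['tool_pos'].round(1))
im=save('wrist','w6.png')[:,:,::-1]
s2=bot.get_state(); print(s2['tool_pos'].round(1),s2['time'])
np.save('s6.npy',np.r_[s['tool_pos'],s['orientation']])
c=im[40:155,265:385].copy(); cv2.imwrite('pics/w6c.png',cv2.resize(cv2.convertScaleAbs(c,alpha=1.0),None,fx=5,fy=5,interpolation=cv2.INTER_CUBIC))
```

```text
[584.4  41.7 232.4]
[584.4  41.8 232.3] 7.3
```

View pics/w6c.png

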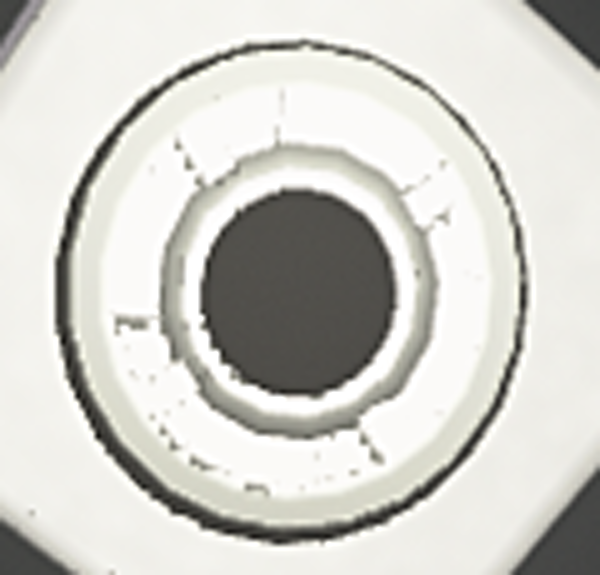

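Run:
```python
from h import *
a=np.load('s6.npy'); s=dict(tool_pos=a[:3],orientation=a[3:])
f=lambda x,y,z: at_z('wrist',(265+x/5-.4,40+y/5-.4),z,s).round(1)
print('rim',f(299,290,153),f(203,290,153),f(395,290,153),f(299,188,153),f(299,393,153))
print('sh',f(295,286,126),f(68,286,126),f(522,286,126),f(295,45,126),f(295,528,126))
print(R_of(s['orientation']).round(3))
for z,uv in ((153,(256.4,192.6)),):
  im=cv2.imread('pics/top0.png')
print(proj('top',(571,130,153)),proj('scene',(571,130,153)))
for c,(x,y,w,h) in dict(top=(235,170,50,50),scene=(335,145,60,50)).items():
  im=cv2.imread(f'pics/{c}0.png')[y:y+h,x:x+w]; cv2.imwrite(f'pics/{c}m.png',cv2.resize(im,None,fx=10,fy=10,interpolation=cv2.INTER_CUBIC))
```

```text
rim [570.6 129.3 153. ] [557.3 126.7 153. ] [583.9 132.  153. ] [567.9 142.3 153. ] [573.4 115.7 153. ]
sh [570.2 130.6 126. ] [534.9 123.6 126. ] [605.5 137.6 126. ] [563.4 164.1 126. ] [577.8  93.5 126. ]
[[ 0.    -0.195  0.981]
 [-0.     0.981  0.195]
 [-1.    -0.     0.   ]]
[254.33989368 194.98382531] [367.48299476 166.6098974 ]
```

View pics/topm.png

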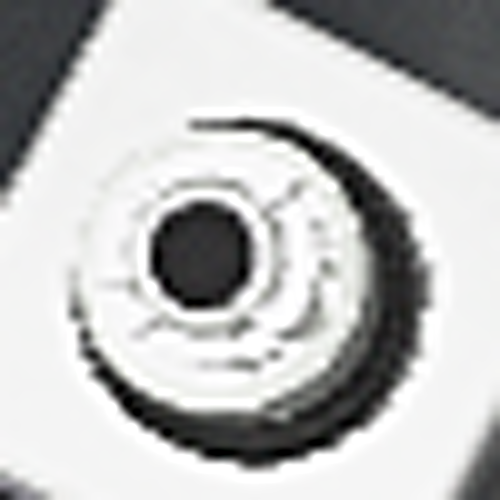

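View pics/scenem.png

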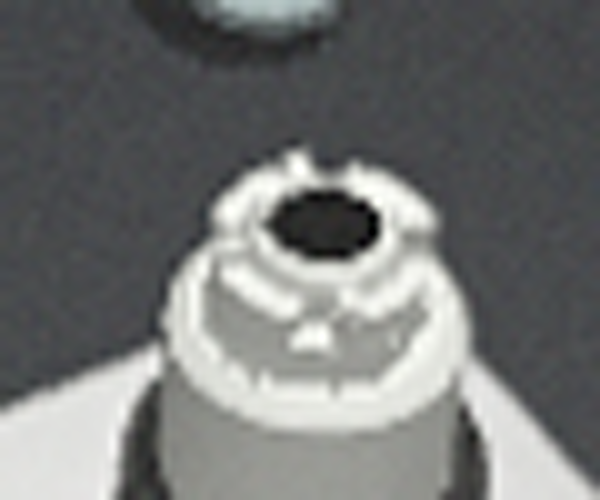

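All three cameras agree on the pot axis at about (570.8, 129.8). The bore centre is at wrist px (324.5,97.7), top (254.6,195.1) and scene (367.1,166.9). I'll move over it.

```bash
python3 -m inch '[0,1,0,0,0, 0,2,0.1,0,0, 0,2.5,0.1,0,0, 0,2,0.1,0,0, 0,1.0,0.08,0,0, 0,0.4,0,0,0, 0,0,0,0,0, 0,0,0,0,0]';python3 - <<'E'
from h import *
s=bot.get_state(); print(s['tool_pos'].round(2),s['contact_force'].round(2),s['torque'].round(3));print(R_of(s['orientation']).round(3))
save('scene','s7.png');save('top','t7.png');save('wrist','w7.png')
s=bot.get_state(); print(s['tool_pos'].round(2),s['contact_force'].round(2),s['torque'].round(3))
for c,(x,y,w,h) in dict(t7=(220,150,80,80),s7=(315,100,100,100),w7=(250,130,140,140)).items():
  im=cv2.imread(f'pics/{c}.png')[y:y+h,x:x+w]; cv2.imwrite(f'pics/{c}m.png',cv2.resize(im,None,fx=5,fy=5,interpolation=cv2.INTER_CUBIC))
cv2.imwrite('pics/c7.png',np.hstack([cv2.resize(cv2.imread('pics/s7m.png'),(400,400)),cv2.resize(cv2.imread('pics/t7m.png'),(400,400))]))
E
```

```text
time: 8.1
tool_pos: [570.8, 129.8, 232.2]
orientation: [0.704, -0.07, 0.704, 0.069]
contact_force: [0.5, -1.0, -1.4]
grip_width: 0.157
[570.83 129.84 232.17] [ 0.46 -0.96 -1.35] [ 0.013 -0.02  -0.02 ]
[[ 0.    -0.196  0.981]
 [-0.001  0.981  0.196]
 [-1.    -0.001 -0.   ]]
[570.86 129.68 232.17] [ 0.78  0.09 -0.27] [ 0.003 -0.016 -0.041]
```

View pics/c7.png

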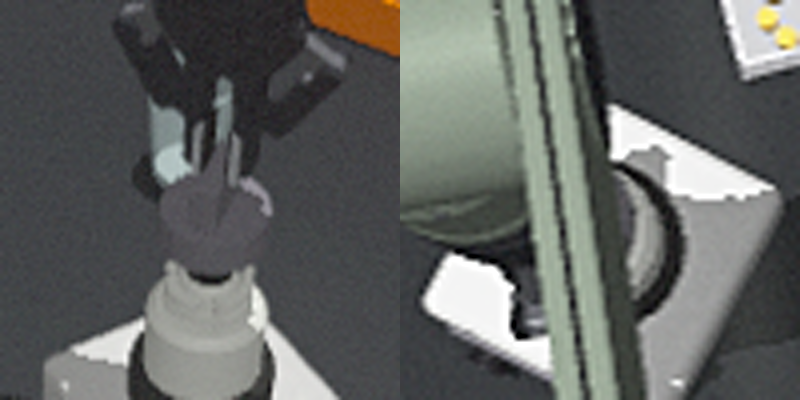

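Run:
```python
from h import *
print(proj('scene',(570.8,129.7,185)),proj('scene',(570.8,129.7,200)),proj('scene',(570.8,129.8,140)),proj('scene',(570.8,129.8,120)))
im=cv2.imread('pics/s7.png')[120:200,330:410]; cv2.imwrite('pics/s7n.png',cv2.resize(im,None,fx=7,fy=7,interpolation=cv2.INTER_CUBIC))
```

```text
[368.24143828 156.71077471] [368.67337286 151.91513785] [367.01383071 170.55368355] [366.47997689 176.47836111]
```

View pics/s7n.png

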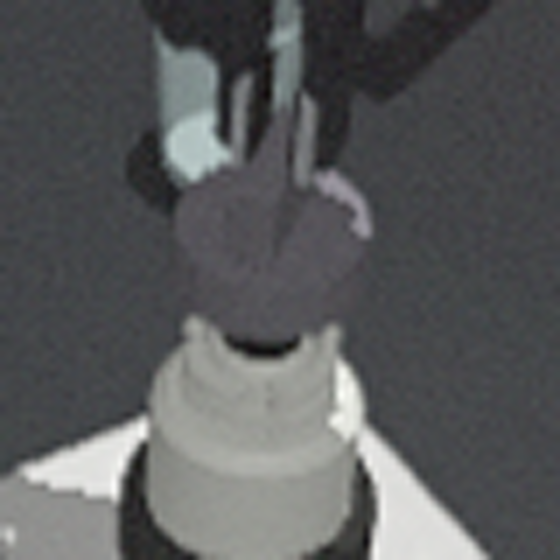

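The lid hangs coaxially above the neck: lid centre at column ≈369 against 368.5 expected. I'll lower it slowly.

```bash
python3 -m inch '[0.5,0,0,0,0, 0.6,0,0,0,0, 0.6,0,0,0,0, 0.4,0,0,0,0, 0.3,0,0,0,0, 0.2,0,0,0,0, 0,0,0,0,0, 0,0,0,0,0]';python3 -m inch '[0.1,0,0,0,0, 0.1,0,0,0,0, 0.1,0,0,0,0, 0,0,0,0,0, 0.1,0,0,0,0, 0,0,0,0,0, 0,0,0,0,0, 0,0,0,0,0]'
```

```text
time: 9.05
tool_pos: [570.9, 130.4, 206.3]
orientation: [0.704, -0.07, 0.704, 0.07]
contact_force: [-0.1, 0.1, -0.1]
grip_width: 0.159
time: 9.85
tool_pos: [570.8, 130.4, 202.2]
orientation: [0.704, -0.07, 0.704, 0.07]
contact_force: [0.4, 1.1, -0.5]
grip_width: 0.158
```

```bash
python3 -m inch '[0.1,0,0,0,0, 0,0,0,0,0, 0.1,0,0,0,0, 0,0,0,0,0, 0,0,0,0,0, 0,0,0,0,0, 0,0,0,0,0, 0,0,0,0,0]';python3 -m inch '[0.1,0,0,0,0, 0,0,0,0,0, 0,0,0,0,0, 0,0,0,0,0, 0,0,0,0,0, 0,0,0,0,0, 0,0,0,0,0, 0,0,0,0,0]'
```

```text
time: 10.65
tool_pos: [570.7, 130.4, 200.2]
orientation: [0.704, -0.07, 0.704, 0.07]
contact_force: [0.7, -0.0, -0.2]
grip_width: 0.156
time: 11.45
tool_pos: [570.8, 130.4, 199.2]
orientation: [0.704, -0.07, 0.704, 0.07]
contact_force: [0.6, 0.2, 0.4]
grip_width: 0.155
```

```bash
python3 -m inch '[0.1,0,0,0,0, 0,0,0,0,0, 0,0,0,0,0, 0,0,0,0,0, 0,0,0,0,0, 0,0,0,0,0, 0,0,0,0,0, 0,0,0,0,0]'
cat > f.py <<'E'
from h import *
F=[];T=[]
for i in range(3):
    bot.grab_frame('top'); s=bot.get_state(); F.append(s['contact_force']);T.append(s['torque'])
R=R_of(s['orientation'])
print(s['time'],s['tool_pos'].round(2),'F',np.mean(F,0).round(2),'T',np.mean(T,0).round(3),'yaw',np.degrees(np.arctan2(R[1,2],R[0,2])).round(1),'q6',s['qpos'][5].round(2),'grip',s['grip_width'].round(3))
E
python3 f.py
```

```text
time: 12.25
tool_pos: [570.8, 130.4, 198.3]
orientation: [0.704, -0.07, 0.704, 0.07]
contact_force: [0.3, 0.4, 2.2]
grip_width: 0.161Traceback (most recent call last):
  File "f.py", line 6, in <module>
    print(s['time'],s['tool_pos'].round(2),'F',np.mean(F,0).round(2),'T',np.mean(T,0).round(3),'yaw',np.degrees(np.arctan2(R[1,2],R[0,2])).round(1),'q6',s['qpos'][5].round(2),'grip',s['grip_width'].round(3))
                                                                                                                                                                                      ^^^^^^^^^^^^^^^^^^^^^
AttributeError: 'float' object has no attribute 'round'
```

```bash
sed -i "s/s\['grip_width'\].round(3)/round(s['grip_width'],3)/" f.py; python3 -m inch '[0,0,0,-2,0, 0,0,0,-2,0, 0,0,0,-2,0, 0,0,0,-2,0, 0,0,0,-2,0, 0,0,0,0,0, 0,0,0,0,0, 0,0,0,0,0]'; python3 f.py
```

```text
time: 13.2
tool_pos: [570.6, 130.4, 198.1]
orientation: [0.695, -0.131, 0.695, 0.131]
contact_force: [-1.4, 0.5, 2.1]
grip_width: 0.159
13.35 [570.59 130.39 198.11] F [-0.34  0.62  2.36] T [ 0.017  0.207 -0.038] yaw 21.3 q6 -0.17 grip 0.164
```

```bash
python3 -m inch '[0,0,0,-2,0, 0,0,0,-2,0, 0,0,0,-2,0, 0,0,0,-2,0, 0,0,0,-2,0, 0,0,0,0,0, 0,0,0,0,0, 0,0,0,0,0]'; python3 f.py
```

```text
time: 14.15
tool_pos: [570.7, 130.3, 197.9]
orientation: [0.681, -0.191, 0.681, 0.191]
contact_force: [0.3, -0.1, -0.7]
grip_width: 0.161
14.3 [570.72 130.38 198.09] F [ 0.36 -0.49 -0.56] T [-0.003 -0.015 -0.001] yaw 31.3 q6 -0.34 grip 0.164
```

```bash
python3 -m inch '[0,0,0,-2,0, 0,0,0,-2,0, 0,0,0,-2,0, 0,0,0,-2,0, 0,0,0,-1,0, 0,0,0,0,0, 0,0,0,0,0, 0,0,0,0,0]'; python3 f.py
```

```text
time: 15.1
tool_pos: [570.8, 130.2, 198.2]
orientation: [0.664, -0.244, 0.664, 0.243]
contact_force: [0.3, -1.8, -1.0]
grip_width: 0.163
15.25 [570.79 130.25 198.22] F [ 0.21 -2.28 -0.45] T [-0.441 -0.047 -0.597] yaw 40.3 q6 -0.5 grip 0.16
```

The force had already vanished at yaw 31°, so the lid was over the start, and the next turn met the stop (−0.6 N m). I'll back off at once.

```bash
python3 -m inch '[0,0,0,2,0, 0,0,0,2,0, 0,0,0,0,0, 0,0,0,0,0, 0,0,0,0,0, 0,0,0,0,0, 0,0,0,0,0, 0,0,0,0,0]'; python3 f.py
```

```text
time: 16.05
tool_pos: [570.7, 130.4, 198.2]
orientation: [0.672, -0.22, 0.672, 0.22]
contact_force: [0.2, -2.4, -1.6]
grip_width: 0.158
16.2 [570.71 130.36 198.16] F [ 0.83 -1.12 -0.66] T [-0.338 -0.085 -0.072] yaw 36.3 q6 -0.43 grip 0.159
```

```bash
python3 -m inch '[0,0,0,2,0, 0,0,0,1,0, 0.1,0,0,0,0, 0.1,0,0,0,0, 0.1,0,0,0,0, 0,0,0,0,0, 0,0,0,0,0, 0,0,0,0,0]'; python3 f.py
```

```text
time: 17.0
tool_pos: [570.7, 130.4, 195.2]
orientation: [0.677, -0.203, 0.677, 0.203]
contact_force: [0.5, 0.4, -0.4]
grip_width: 0.159
17.15 [570.75 130.4  195.24] F [-0.51 -0.32 -0.98] T [-0.057 -0.039 -0.   ] yaw 33.3 q6 -0.38 grip 0.158
```

Sinking freely. I'll continue to the expected start floor at TCP z ≈ 190.6.

```bash
python3 -m inch '[0.1,0,0,0,0, 0.1,0,0,0,0, 0.1,0,0,0,0, 0.05,0,0,0,0, 0,0,0,0,0, 0,0,0,0,0, 0,0,0,0,0, 0,0,0,0,0]'; python3 f.py
```

```text
time: 17.95
tool_pos: [570.8, 130.4, 191.7]
orientation: [0.677, -0.203, 0.677, 0.203]
contact_force: [0.9, 0.9, -0.5]
grip_width: 0.165
18.1 [570.74 130.41 191.71] F [ 0.05 -0.35 -0.12] T [-0.013 -0.019 -0.002] yaw 33.3 q6 -0.38 grip 0.163
```

```bash
python3 -m inch '[0.1,0,0,0,0, 0,0,0,0,0, 0.1,0,0,0,0, 0,0,0,0,0, 0,0,0,0,0, 0,0,0,0,0, 0,0,0,0,0, 0,0,0,0,0]'; python3 f.py
```

```text
time: 18.9
tool_pos: [570.8, 130.4, 189.8]
orientation: [0.678, -0.203, 0.677, 0.203]
contact_force: [0.9, 0.6, 2.5]
grip_width: 0.159
19.05 [570.83 130.41 189.78] F [-0.49 -0.09  2.25] T [-0.023 -0.015 -0.004] yaw 33.3 q6 -0.38 grip 0.161
```

The floor is reached (contact at about 190.5, as expected). Now I'll screw forward, following it down.

```bash
python3 -m inch '[0,0,0,2,0, 0.02,0,0,2,0, 0.02,0,0,2,0, 0.02,0,0,2,0, 0.02,0,0,2,0, 0,0,0,0,0, 0,0,0,0,0, 0,0,0,0,0]'; python3 f.py
```

```text
time: 19.85
tool_pos: [570.9, 130.5, 189.0]
orientation: [0.693, -0.143, 0.692, 0.143]
contact_force: [0.2, 0.3, 3.1]
grip_width: 0.16
20.0 [570.85 130.45 188.99] F [0.32 0.41 3.44] T [ 0.061 -0.079  0.019] yaw 23.3 q6 -0.2 grip 0.159
```

```bash
python3 -m inch '[0,0,0,2,0, 0,0,0,2,0, 0,0,0,2,0, 0.02,0,0,2,0, 0.02,0,0,2,0, 0,0,0,0,0, 0,0,0,0,0, 0,0,0,0,0]'; python3 f.py
```

```text
time: 20.8
tool_pos: [570.8, 130.6, 188.5]
orientation: [0.702, -0.082, 0.702, 0.082]
contact_force: [-0.3, 1.4, 3.4]
grip_width: 0.159
20.95 [570.76 130.5  188.52] F [-0.08  1.13  3.46] T [ 0.327 -0.069  0.014] yaw 13.3 q6 -0.03 grip 0.157
```

```bash
python3 -m inch '[0.02,0,0,2,0, 0.01,0,0,2,0, 0.02,0,0,2,0, 0.02,0,0,2,0, 0.01,0,0,2,0, 0,0,0,0,0, 0,0,0,0,0, 0,0,0,0,0]'; python3 f.py
```

```text
time: 21.75
tool_pos: [570.7, 130.2, 187.6]
orientation: [0.707, -0.021, 0.707, 0.02]
contact_force: [-1.3, -0.0, 2.5]
grip_width: 0.16
21.9 [570.7  130.22 187.68] F [-0.06 -0.12  3.65] T [-0.025 -0.038 -0.087] yaw 3.3 q6 0.15 grip 0.159
```

```bash
python3 -m inch '[0.02,0,0,2,0, 0.01,0,0,2,0, 0.02,0,0,2,0, 0.02,0,0,2,0, 0.02,0,0,2,0, 0,0,0,0,0, 0,0,0,0,0, 0,0,0,0,0]'; python3 f.py
```

```text
time: 22.7
tool_pos: [570.7, 130.4, 186.8]
orientation: [0.706, 0.041, 0.706, -0.041]
contact_force: [-0.6, 0.1, 2.2]
grip_width: 0.163
22.85 [570.73 130.38 186.79] F [-0.59  0.25  3.33] T [ 0.067 -0.054 -0.019] yaw -6.7 q6 0.32 grip 0.158
```

```bash
python3 -m inch '[0.02,0,0,2,0, 0.01,0,0,2,0, 0.02,0,0,2,0, 0.02,0,0,2,0, 0,0,0,0,0, 0,0,0,0,0, 0,0,0,0,0, 0,0,0,0,0]'; python3 f.py
```

```text
time: 23.65
tool_pos: [570.7, 130.4, 186.1]
orientation: [0.701, 0.09, 0.701, -0.09]
contact_force: [0.8, -0.3, 3.0]
grip_width: 0.159
23.8 [570.73 130.38 186.1 ] F [-0.17 -0.69  2.76] T [ 0.036 -0.07  -0.034] yaw -14.7 q6 0.46 grip 0.159
```

```bash
python3 -m inch '[0.02,0,0,2,0, 0.01,0,0,2,0, 0.02,0,0,2,0, 0,0,0,0,0, 0,0,0,0,0, 0,0,0,0,0, 0,0,0,0,0, 0,0,0,0,0]'; python3 f.py
```

```text
time: 24.6
tool_pos: [570.7, 130.4, 185.6]
orientation: [0.696, 0.127, 0.696, -0.127]
contact_force: [-0.0, 0.1, 4.5]
grip_width: 0.158
24.75 [570.72 130.38 185.57] F [0.17 0.34 2.68] T [ 0.126 -0.027 -0.027] yaw -20.7 q6 0.57 grip 0.156
```

```bash
python3 -m inch '[0.01,0,0,2,0, 0.02,0,0,2,0, 0.01,0,0,1,0, 0,0,0,0,0, 0,0,0,0,0, 0,0,0,0,0, 0,0,0,0,0, 0,0,0,0,0]'; python3 f.py
```

```text
time: 25.55
tool_pos: [570.8, 130.4, 185.2]
orientation: [0.689, 0.157, 0.689, -0.157]
contact_force: [-1.0, 0.6, 2.7]
grip_width: 0.157
25.7 [570.75 130.38 185.17] F [0.1  0.57 2.57] T [ 0.152 -0.054 -0.026] yaw -25.7 q6 0.65 grip 0.157
```

```bash
python3 -m inch '[0.01,0,0,2,0, 0.02,0,0,1,0, 0,0,0,0,0, 0,0,0,0,0, 0,0,0,0,0, 0,0,0,0,0, 0,0,0,0,0, 0,0,0,0,0]'; python3 f.py
```

```text
time: 26.5
tool_pos: [570.8, 130.3, 184.9]
orientation: [0.685, 0.175, 0.685, -0.175]
contact_force: [1.2, -0.5, 2.5]
grip_width: 0.163
26.65 [570.83 130.36 184.94] F [ 1.7  -0.75  2.86] T [-0.14  -0.367  0.036] yaw -28.7 q6 0.71 grip 0.159
```

```bash
python3 -m inch '[0,0,0,1,0, 0.01,0,0,1,0, 0,0,0,0,0, 0,0,0,0,0, 0,0,0,0,0, 0,0,0,0,0, 0,0,0,0,0, 0,0,0,0,0]'; python3 f.py
```

```text
time: 27.45
tool_pos: [570.8, 130.3, 184.8]
orientation: [0.682, 0.187, 0.682, -0.187]
contact_force: [1.9, -1.6, 3.5]
grip_width: 0.16
27.6 [570.78 130.38 184.81] F [ 2.57 -1.8   2.78] T [-0.38  -0.502  0.083] yaw -30.7 q6 0.74 grip 0.157
```

```bash
python3 -m inch '[0,0,0,1,0, 0,0,0,1,0, 0,0,0,0,0, 0,0,0,0,0, 0,0,0,0,0, 0,0,0,0,0, 0,0,0,0,0, 0,0,0,0,0]'; python3 f.py
```

```text
time: 28.4
tool_pos: [570.8, 130.3, 184.8]
orientation: [0.679, 0.199, 0.678, -0.199]
contact_force: [3.3, -3.0, 3.1]
grip_width: 0.158
28.55 [570.76 130.36 184.79] F [ 2.3  -2.63  2.66] T [-0.576 -0.56   0.214] yaw -32.7 q6 0.78 grip 0.158
```

```bash
python3 -m inch '[0,0,0,1,0, 0,0,0,0.5,0, 0,0,0,0,0, 0,0,0,0,0, 0,0,0,0,0, 0,0,0,0,0, 0,0,0,0,0, 0,0,0,0,0]'; python3 f.py
```

```text
time: 29.35
tool_pos: [570.7, 130.4, 184.8]
orientation: [0.676, 0.208, 0.676, -0.208]
contact_force: [2.6, -3.3, 2.1]
grip_width: 0.161
29.5 [570.76 130.4  184.78] F [ 2.49 -2.4   3.25] T [-0.568 -0.588  0.517] yaw -34.2 q6 0.8 grip 0.165
```

Firm stop at 0.5 N m, and the height fits fully home. I'll relax the twist, ease the press and let go.

```bash
python3 -m inch '[0,0,0,-1,0, 0,0,0,-0.6,0, -0.04,0,0,0,0, -0.03,0,0,0,0, 0,0,0,0,0, 0,0,0,0,0, 0,0,0,0,0, 0,0,0,0,0]'; python3 f.py; python3 -m inch '[0,0,0,0,0.3, 0,0,0,0,0.4, 0,0,0,0,0.45, 0,0,0,0,0.45, 0,0,0,0,0.45, 0,0,0,0,0.45, 0,0,0,0,0.45, 0,0,0,0,0.45]'; python3 f.py
```

```text
time: 30.3
tool_pos: [570.7, 130.4, 185.4]
orientation: [0.679, 0.198, 0.679, -0.198]
contact_force: [2.2, -1.9, 1.8]
grip_width: 0.159
30.45 [570.69 130.4  185.45] F [ 2.88 -2.97  1.54] T [-0.582 -0.599  0.233] yaw -32.6 q6 0.77 grip 0.162
time: 31.25
tool_pos: [570.7, 130.4, 185.5]
orientation: [0.679, 0.198, 0.679, -0.198]
contact_force: [0.4, 0.6, -1.1]
grip_width: 0.45
31.4 [570.76 130.39 185.53] F [-0.24 -0.32 -0.09] T [-0.004 -0.015 -0.012] yaw -32.6 q6 0.77 grip 0.451
```

Released cleanly. I'll rise clear and look.

```bash
python3 -m inch '[-1,0,0,0,0.45, -2,0,0,0,0.45, -3,0,0,0,0.45, -3,0,0,0,0.45, -2,0,0,0,0.45, -1,0,0,0,0.45, 0,0,0,0,0.45, 0,0,0,0,0.45]'
python3 - <<'E'
from h import *
s=bot.get_state(); np.save('s8.npy',np.r_[s['tool_pos'],s['orientation']])
w=save('wrist','w8.png');sc=save('scene','s8.png');save('top','t8.png')
print(s['tool_pos'].round(1),s['time'],[(l['conf'],l['xy']) for l in bot.landmark_of('scene','lid')])
cv2.imwrite('pics/s8n.png',cv2.resize(cv2.imread('pics/s8.png')[100:260,290:450],None,fx=3.7,fy=3.7,interpolation=cv2.INTER_CUBIC))
for n in(0,):
  for z in(132.8,157.3): print(z,proj('scene',(570.8,130,z)))
E
```

```text
time: 32.2
tool_pos: [570.3, 130.3, 304.6]
orientation: [0.678, 0.198, 0.679, -0.199]
contact_force: [0.0, -0.2, 0.1]
grip_width: 0.449
[570.3 130.3 304.6] 32.2 [(0.91, [187.1, 269.5]), (0.67, [285.1, 225.8]), (0.64, [297.0, 259.5]), (0.61, [366.4, 173.0])]
132.8 [366.86272102 172.65490971]
157.3 [367.52922736 165.26438825]
```

View pics/s8n.png

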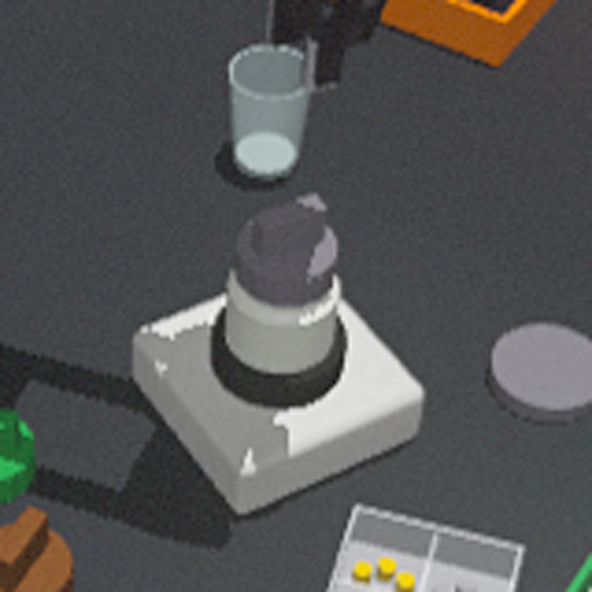

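View pics/w8.png

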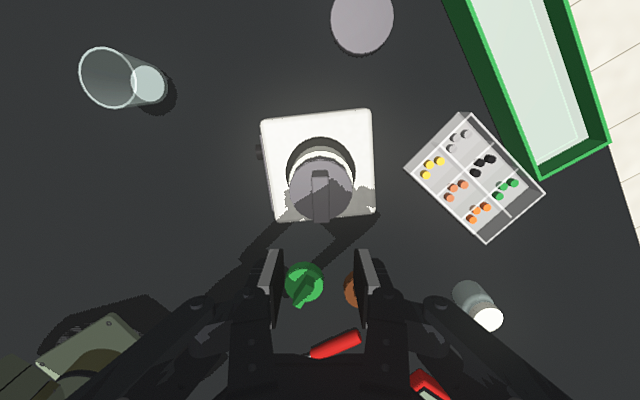

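View pics/t8.png

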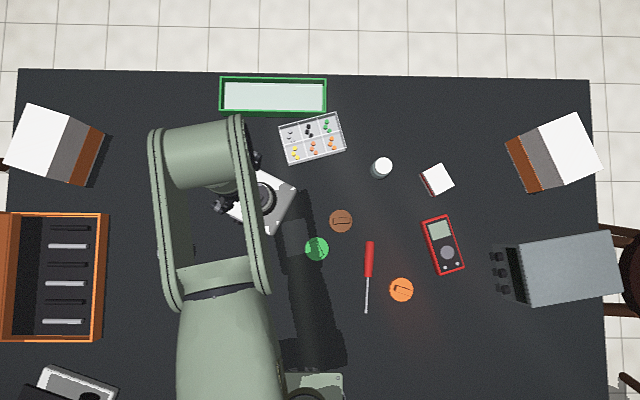

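The scene crop shows the lid level on the neck: its lower edge is at px (366.4,173.0), against (366.9,172.7) expected when fully home. In the wrist picture the bar at (320,195) still points as released, and the top picture shows the bystanders unmoved.

```bash
python3 -c "
from workcell import bot
print(bot.sign_off(), bot.get_state()['time'])"
```

```text
the job is handed in; nothing more can be done
the job is handed in; nothing more can be done
```

The grey lid is on the white pot, screwed fully home and released. I handed the job in at about 32 s of the 69 s allowed. One step was rougher than it should have been.

- **What I did:** I picked the lid up by its bar and set it on the threads with about 3 N of press. I turned it backward until the press vanished, lowered it 8 mm to the floor of the thread starts, and screwed it forward about 65° while following it down.
- **Fully home:** The wrist height on the stop was 184.8 mm with the cup pressed about 0.9 mm, which fits fully home (185.6 mm at rest). In the scene camera the lid's lower edge was within 1 px of where it should be.
- **Let go:** After release the force read zero, the bar had not sprung back, and the gripper was well clear.
- **Bystanders:** The visible bystanders stayed put. In the last top picture the arm hid the beaker and the flat lid, but the wrist and scene pictures show both standing normally.

**What went less well:**
- **Backward turn:** I turned one 9° step too many after the lid was already over the start. It met the stop at about 0.6 N m, right at the pot's slip limit. I backed off at once, but a tiny slip of the pot can't be excluded because the lid covered the marks.
- **Final tightening:** It peaked at about 0.52 N m. The torque rose steadily against the stop, with no sign of slip.

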